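# Load the pad press and start its loose clamp screw

## Robot

A 6-joint arm with a two-finger parallel gripper is mounted at the origin on a cart in front of the work surface, level with it; the furniture and walls round the work are solid. World frame = base frame: x ahead of the robot, y to its left, z up, the work surface at z = 0. Lengths are in m, angles in degrees, forces in N, time in s.
With the tool pointing down it reaches from about 0.375 to 0.75 m from the base axis. Payload 9 kg.
Tool frame: the origin (TCP) lies where the fingers leave the gripper's body, on its centre line; the fingertips stand 73 mm ahead of it and the grasp point (between the pads) lies 54 mm ahead of it (robot.tip_reach is the distance from the TCP to the fingertips, in m); z points along the fingers, y is the direction in which the jaws open and shut (so a half turn about z gives the same grasp; the last joint's range is limited). The gripper opens to 85 mm and grips with 20 to 120 N. Pads are 22 mm wide; open, the fingers measure 114 mm over their backs; the gripper's body (76 mm by 85 mm) begins 54 mm behind the grasp point. The pads swing forward as they close: fully open they stand 13 mm farther back than shut.
Start: joints at [-77.046, 5.964, 5.575, 89.605, 0, 77.527], TCP at [0.258, -0.542, 0.304] pointing down, gripper open.
Joint ranges: [-171.21, 171.21], [-48.23, 106.86], [-62.78, 66.21], [-105.2, 120.99], [-86.42, 89.51], [-180, 180]. Speed limits (degrees/s): [127.2, 127.2, 147.25, 180, 180, 180].

## Interface

Orientations are given as [roll, pitch, yaw] about the fixed x, y, z axes, in that order (R = Rz(yaw) Ry(pitch) Rx(roll)).
In Python, from plant import robot gives the robot as it stands. Calls block until the motion is done:
- robot.move_pose(position, orientation): joint-space move of the TCP to a pose.
- robot.line_to(position, vel=0.15, rotation=None, guard=None): straight line of the TCP; rotation=None keeps the orientation; vel is the mean speed in m/s. With guard (N) it stops when the force on the tool has changed by that much, and returns True; else False.
- robot.goto_joints(angles): joint-space move.
- robot.set_gripper(opening): finger opening in m; the grip force is fixed at half the most; returns when the fingers have stopped.
- robot.pause(seconds).
- robot.ik(position, orientation): joint angles nearest the present ones, or None.
- robot.observe(): the state.
- robot.grab_frame(name): name is "scene" or "top" or "wrist"; returns the picture (384x512x3 uint8, blue, green, red); there is no depth.
- robot.get_calibration(name): a dict with "vertical_fov" (degrees; the focal length in pixels is half the picture's height over the tangent of half this angle, whatever the lens; pixels are square), "cx", "cy" (the principal point, pixels), "rvec" (rotation vector, rad) and "tvec" (3), from world to camera coordinates, as OpenCV has them. Camera axes: x right, y down, z forward; pixel columns grow to the right and rows downward; lengths in m; the calibration is good to about 2 mm. A picture is of the moment at which its call begins: read the wrist's pose just before it. get_calibration takes no time and is no camera call; for the wrist camera it gives the pose at the moment of the call.
A pose or a line that the arm cannot do raises robot.IKError and nothing moves.
- robot.job_done(): hands the job in, once; it reports no verdict.
The state is a dict: "time": time; "q": joint angles; "qvel": joint speeds; "joint_torque": joint torques, N m; "tool_pos": TCP position; "tcp_rot": TCP orientation; "ft_force": force on the tool from outside, world axes, zero at the start; "torque": the same for the moment, N m; "gripper_width": finger opening in m.
Only numpy, scipy, OpenCV 4.12 (cv2) and the standard library are available. Lean on these libraries where they do the work, as an engineer would, in place of code of your own. Each camera call takes 0.05 s, during which the arm holds its last target.

## Task

A wire-bound notepad whose loose backing board is being glued lies half in the wooden pad press: push it fully home and square against the back stop, under the clamp beam. Then start the loose clamp screw, the left-hand one whose black knob stands higher, so that its thread cannot cross: turn it backward (anticlockwise from above) until it drops into the thread, then forward one full turn from there. Finish while still gripping that knob, the screw started but not run down, and do not shove the other things on the desk about.

Things in the scene. Friction and masses are not known exactly. Their poses are not given: they have to be found in the camera images.
- press: Wooden pad press, fixed to the desk. Origin on the desk top; x points from its open front to its back stop, y to its left, z up. Base board x -95 to 110, y -160 to 160, 12 mm thick. Two clamp screws pass through the beam at x = 58: y = -125 (right, already started, leave it) and y = +125 (left, loose), each into a round brass boss 62 mm across, its top 46 mm over the desk.
- back_stop (a point): Middle of the foot of the back stop's front face, at x = 95 of the press, on top of the base board (12 mm over the desk). The stop is a strip 160 mm wide across the back, 16 mm high.
- beam_front (a point): Middle of the lower front edge of the clamp beam, a pale wooden bar across the whole press: x = 36 to 80 of the press, from 58 mm (with its cork face) to 86 mm over the desk, guide pin ends to 92. Held up on springs; it does not move in this job.
- knob (a point): Centre of the loose (left) screw's knob: upright black fluted cylinder, 44 mm across, 32 mm high (16 mm above and below this point), nothing below it down to the beam. At the start about 134 mm over the desk, some 15 mm higher than the other knob. It turns, rises and falls with the screw, on a fixed vertical axis.
- screw_turn (a joint): Turn of the loose screw, rad, growing clockwise seen from above (forward, screwing in); within 0.2 of 0 at the start, no end stops. It turns easily (under 0.05 N m) and stays where it is left.
- screw_lift (a joint): Height of the loose screw (0.16 kg), m. Right-hand thread, 8 mm a turn. At the start it rests on the boss's first thread, at -0.0005 to -0.0033. Turned backward it climbs 1.27 mm a rad to 0, where that thread ends (0.6 to 2.3 rad back, never the same), then falls, unless held up, to -0.008. One turn forward from there: -0.016. Play once started: 2 mm upward. Lower limit -0.021.
- notepad: White wire-bound notepad flat on the base board, wire edge to the stop, 134 (its x) x 100 x 9 mm (12 at the wire), about 0.15 kg, slides. Origin: centre of its underside. Its x points roughly to the back stop, the far edge 67 mm ahead of the origin. Home: far edge touching the stop, origin at x = 28 mm of the press. At the start 28 to 50 mm short of that, up to 20 mm off centre, up to 7 degrees askew.
- seal_stamp: Black hand stamp with a ring handle, 46 x 46 x 79 mm, a bystander on the desk; origin at the centre of its underside.
- eraser: White and blue eraser lying in front of the press, 20 x 43 x 12 mm, a bystander on the desk; origin at the centre of its underside.
- fold_clip: Black binder clip with its wire arms up, 52 x 34 x 54 mm, a bystander on the desk; origin at the centre of its underside.
Mind the look-alikes: they are no part of the job. Of the things that look like the notepad, the larger one is meant.

How it is judged (in metres and radians):
On the way, in this order (a step that is already met when the one before it is completed fails the run):
1. the notepad is home and square against the back stop (x of notepad in the frame of press between 0.0245 and 0.0335 m and y of notepad in the frame of press between -0.036 and 0.036 m and angle between the x axis of notepad and the x axis of press, either way round below 0.07 rad and angle between notepad's own z axis and vertical below 0.06 rad), for 0.2 s.
2. the loose screw, turned backward, has dropped one thread (value of joint screw_turn below -0.5 rad and value of joint screw_lift below -0.0058 m), for 0.1 s.
At the end, for the whole second after the job is handed in: Fingers still grip the knob (over 2 N), at rest; the screw is about one turn forward of its drop (lift -18 to -13 mm: one turn give or take about a quarter); the notepad is still home (origin 24.5 to 33.5 mm along the press, within 36 mm of its middle, 4 degrees of square, flat) (all of step 1 and value of joint screw_lift between -0.018 and -0.013 m and value of joint screw_turn between 3 and 6.6 rad and contact force between the fingers and screw_turn above 2 N and velocity of joint screw_turn between -0.1 and 0.1 rad/s); the arm keeps its last pose, push and grip.
It fails at once if a bystander is shoved more than 3 cm (distance of any of seal_stamp, eraser, fold_clip from where it was at the start of the episode above 0.03 m).
It also fails if it takes over 66 s, if anything falls off the work surface, if the arm or the gripper's body presses on something with over 40 N, if the wrist force passes 120 N, or if a joint passes its speed limit or range.

## Working session

There is one attempt and no reset: what is moved stays moved. The work goes in short steps, each a Python script; the robot and the scene stay as the last script left them, time stands still between calls to the robot, and variables do not carry over. Pictures are saved under pics/ and viewed, and the job is handed in when it is done.

```bash
ls; mkdir -p pics; python3 - <<'E'
from plant import robot
import cv2
for n in ("scene","top","wrist"):
    c=robot.get_calibration(n); print(n,c)
    cv2.imwrite(f"pics/{n}0.png",robot.grab_frame(n))
print(robot.observe())
E
```

```text
pics
scene {'vertical_fov': 52.782557793312584, 'cx': 258.95185349470376, 'cy': 191.52838010768284, 'rvec': array([ 0.65046745, -2.47299957,  1.391159  ]), 'tvec': array([0.5200991 , 0.16258843, 1.07571464])}
top {'vertical_fov': 42.37701744988474, 'cx': 261.1709433592435, 'cy': 195.28581761149456, 'rvec': array([ 2.11707118, -2.18134016,  0.15798213]), 'tvec': array([0.170578  , 0.50521942, 1.27011588])}
wrist {'vertical_fov': 64.81276386547489, 'cx': 256.03988407471337, 'cy': 194.26346133690072, 'rvec': array([-2.42297149,  1.53018878,  0.24538607]), 'tvec': array([-0.59947386, -0.04140643,  0.37972503])}
{'time': 0.15, 'q': array([-7.70454496e+01,  5.99199218e+00,  5.53771187e+00,  8.96062204e+01,
        2.18738252e-04,  7.75263609e+01]), 'qvel': array([ 0.06101569, -0.13280316,  0.25478389, -0.01227667, -0.0331633 ,
        0.00295287]), 'joint_torque': array([ 2.31678139e-03, -5.57358384e+01,  5.04005671e+01,  1.26027668e-02,
       -3.60694739e-04,  3.29154977e-05]), 'tool_pos': array([ 0.25759048, -0.54168306,  0.30329233]), 'tcp_rot': array([-1.79940975e+02, -1.32811376e-02,  2.54281826e+01]), 'ft_force': array([ 0.61857965,  0.36258235, -0.20559834]), 'torque': array([-0.01814768,  0.08880739, -0.00801909]), 'gripper_width': 0.0851613782623211}
```

View pics/scene0.png

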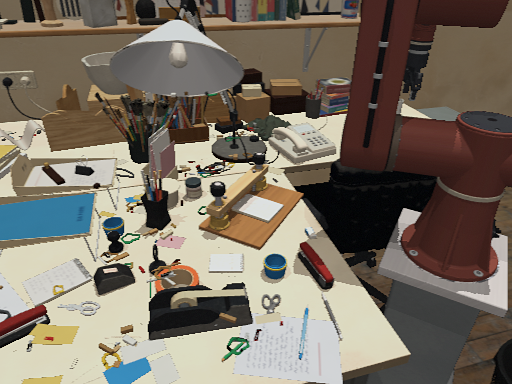

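View pics/top0.png

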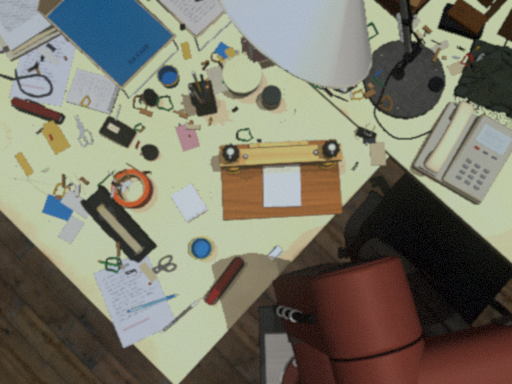

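View pics/wrist0.png

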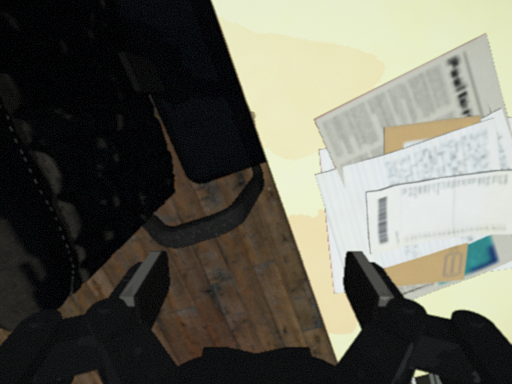

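The top view shows the press around (281,180), with its knobs near (231,152) and (331,149) and the notepad at (282,187). The small white pad at (188,202) is a look-alike, the eraser is near (275,253), and the stapler is at (225,280). I'll enlarge both views.

```bash
python3 - <<'E'
import cv2
a=cv2.imread("pics/top0.png")[120:270,200:400]; cv2.imwrite("pics/topc.png",cv2.resize(a,None,fx=4,fy=4,interpolation=cv2.INTER_CUBIC))
a=cv2.imread("pics/scene0.png")[145:285,180:330]; cv2.imwrite("pics/scenec.png",cv2.resize(a,None,fx=4,fy=4,interpolation=cv2.INTER_CUBIC))
E
```

```text
(no output)
```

View pics/topc.png

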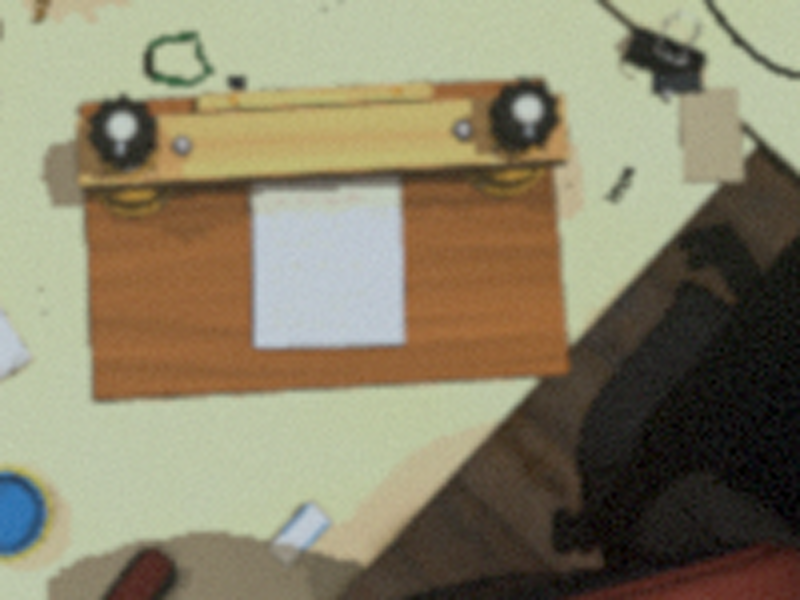

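View pics/scenec.png

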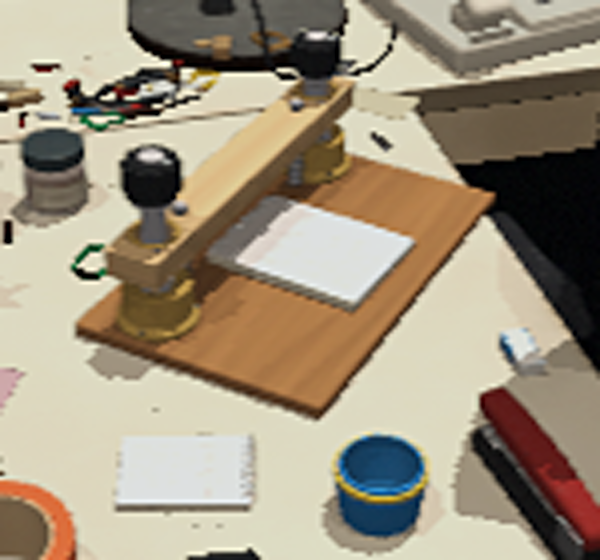

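```bash
cat > h.py <<'E'
from plant import robot
import numpy as np, cv2
from scipy.optimize import least_squares
def cam(n):
    c=robot.get_calibration(n); f=192/np.tan(np.radians(c['vertical_fov']/2))
    return np.array([[f,0,c['cx']],[0,f,c['cy']],[0,0,1]]),np.array(c['rvec']),np.array(c['tvec'])
def proj(C,P): return cv2.projectPoints(np.float64(P).reshape(-1,3),C[1],C[2],C[0],None)[0].reshape(-1,2)
def tri(obs): # [(C,uv)]
    f=lambda p: np.concatenate([proj(C,p)[0]-uv for C,uv in obs])
    r=least_squares(f,[0.5,0,0.1]); return r.x,np.abs(r.fun).max()
def onplane(C,uv,z):
    K,r,t=C; R=cv2.Rodrigues(r)[0]; d=R.T@np.linalg.solve(K,[uv[0],uv[1],1]); o=-R.T@t
    return o+d*(z-o[2])/d[2]
def press2w(pp,P):
    x,y,a=pp; P=np.float64(P).reshape(-1,3); c,s=np.cos(a),np.sin(a)
    return np.c_[x+c*P[:,0]-s*P[:,1], y+s*P[:,0]+c*P[:,1], P[:,2]]
E
python3 - <<'E'
from h import *
T=cam('top');S=cam('scene')
for nm,a,b in [("kL",(230.5,151.3),(218,184.5)),("kR",(331.5,146.8),(259,155)),("FL",(223.5,219.5),(260,246)),("FR",(342,213),(303.5,193))]:
    print(nm,tri([(T,a),(S,b)]))
pts=np.array([[58,125,150],[58,-125,135],[-95,160,12],[-95,-160,12]])/1e3
ot=np.array([(230.5,151.3),(331.5,146.8),(223.5,219.5),(342,213)]);os_=np.array([(218,184.5),(259,155),(260,246),(303.5,193)])
f=lambda p:np.r_[(proj(T,press2w(p,pts))-ot).ravel(),(proj(S,press2w(p,pts))-os_).ravel()]
best=min((least_squares(f,[.5,0,a]) for a in (-2,-1,0,1,2)),key=lambda r:r.cost)
print(best.x,np.degrees(best.x[2]),best.fun.round(1))
# notepad top corners z=.021
for uv in [(253,347),(405,345),(400,180),(252,185)]:
    print(onplane(T,(200+uv[0]/4-.4,120+uv[1]/4-.4),.021))
for nm,uv in [("eraser",(275,253)),("clip?",(367,133)),("blk",(150,152))]:
    print(nm,onplane(T,uv,.01))
E
```

```text
kL (array([0.60361868, 0.22703618, 0.14623695]), np.float64(0.6804217267047363))
kR (array([ 0.61169671, -0.02255039,  0.12978686]), np.float64(0.6777960501173652))
FL (array([0.4503573 , 0.25720782, 0.01185408]), np.float64(0.3953192092813538))
FR (array([ 0.45840948, -0.05977835,  0.0108521 ]), np.float64(0.48653841917496266))
[0.5488026  0.10165089 0.02862661] 1.6401840633095044 [-0.3  0.4  0.2  0.5 -0.5  0.8  0.7  0.3 -0.9 -1.1 -0.4 -1.4 -0.3  0.4
 -0.3 -0.5]
[0.48239167 0.15173248 0.021     ]
[0.48071924 0.05067538 0.021     ]
[0.59255251 0.04940663 0.021     ]
[0.59207532 0.14905525 0.021     ]
eraser [0.35853886 0.12329689 0.01      ]
clip? [ 0.67753287 -0.13982657  0.01      ]
blk [0.64180511 0.45417727 0.01      ]
```

```bash
python3 - <<'E'
from h import *
T=cam('top');S=cam('scene')
print('tip',robot.tip_reach)
# lamp rim circle: silhouettes points on rim
# scene camera centre
R=cv2.Rodrigues(S[1])[0]; print('scenecam',-R.T@S[2]); R=cv2.Rodrigues(T[1])[0]; print('topcam',-R.T@T[2])
th=np.linspace(0,2*np.pi,360,endpoint=False)
st=np.array([(238,30),(255,55),(280,75),(310,84),(340,82),(365,70)]);ss=np.array([(112,68),(125,85),(150,92),(180,94),(215,90),(240,78),(243,70)])
def f(p):
    c=np.c_[p[0]+p[3]*np.cos(th),p[1]+p[3]*np.sin(th),np.full(360,p[2])]
    a=proj(T,c);b=proj(S,c)
    return np.r_[[np.hypot(*(a-u).T).min() for u in st],[np.hypot(*(b-u).T).min() for u in ss]]
for z in (.3,.4,.5):
    r=least_squares(f,[.8,.1,z,.15]); print(r.x.round(3),r.fun.round(1))
E
```

```text
tip 0.0726
scenecam [0.06271693 0.98530816 0.69233986]
topcam [0.32472058 0.16369967 1.32864473]
[0.897 0.012 0.365 0.207] [2.2 0.4 2.4 2.3 0.1 5.2 2.4 2.8 0.4 2.2 2.6 1.2 2.4]
[0.894 0.015 0.366 0.205] [2.6 0.8 2.  2.  0.4 4.7 3.  2.6 0.6 2.2 2.7 1.4 2.9]
[0.897 0.012 0.365 0.207] [2.2 0.4 2.4 2.3 0.1 5.2 2.4 2.8 0.4 2.2 2.6 1.2 2.4]
```

```bash
python3 - <<'E'
from h import *
K=cam('wrist');R=cv2.Rodrigues(K[1])[0];print('wc',-R.T@K[2],R[2])
for p in ([.47,.1,.30],[.604,.227,.19]):
  for y in (1.6,91.6,-88.4,181.6):
    print(p,y,robot.ik(p,[180,0,y]))
robot.move_pose([.44,.12,.33],[180,0,1.6])
o=robot.observe();print(o['time'],o['tool_pos'],o['tcp_rot'])
k=cam('wrist'); np.save('w1.npy',np.array([k[0],np.r_[k[1],k[2],0,0,0].reshape(3,3)]))
cv2.imwrite('pics/w1.png',robot.grab_frame('wrist'))
E
```

```text
wc [ 0.32856865 -0.50827148  0.37293602] [-0.28073446 -0.13194842 -0.95067228]
[0.47, 0.1, 0.3] 1.6 [ -3.63538419 -15.06383353 -14.84691726  90.21691627   0.
 174.76461581]
[0.47, 0.1, 0.3] 91.6 [ -3.63538419 -15.06383353 -14.84691726  90.21691627   0.
  84.76461581]
[0.47, 0.1, 0.3] -88.4 [ -3.63538419 -15.06383353 -14.84691726  90.21691627   0.
 -95.23538419]
[0.47, 0.1, 0.3] 181.6 [ -3.63538419 -15.06383353 -14.84691726  90.21691627   0.
  -5.23538419]
[0.604, 0.227, 0.19] 1.6 [   9.01077198   14.32497067    2.9967318    78.67176113    0.
 -172.58922802]
[0.604, 0.227, 0.19] 91.6 [ 9.01077198 14.32497067  2.9967318  78.67176113  0.         97.41077198]
[0.604, 0.227, 0.19] -88.4 [  9.01077198  14.32497067   2.9967318   78.67176113   0.
 -82.58922802]
[0.604, 0.227, 0.19] 181.6 [ 9.01077198 14.32497067  2.9967318  78.67176113  0.          7.41077198]
2.5917 [0.44023948 0.11951656 0.32993372] [1.79994646e+02 3.28411073e-03 1.55904007e+00]
```

View pics/w1.png

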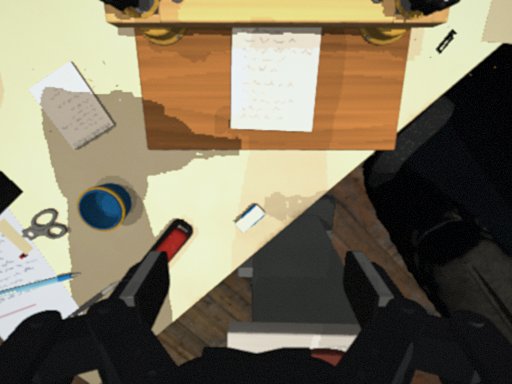

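```bash
python3 - <<'E'
from h import *
a=cv2.imread("pics/w1.png")[0:230,120:420]; cv2.imwrite("pics/w1c.png",cv2.resize(a,None,fx=2.6,fy=2.6,interpolation=cv2.INTER_CUBIC))
k=cam('wrist')
for nm,uv,z in [("FL",(148,149.5),.012),("FR",(397,149.5),.012),("BmL",(107,20),.058),("BmR",(448,20),.058),("nFL",(231,129),.021),("nFR",(312,132),.021),("nBR",(321,29),.021),("nBL",(233,28),.021),("er",(249,217),.01)]:
    print(nm,onplane(k,uv,z).round(4))
E
```

```text
FL [0.449  0.2581 0.012 ]
FR [ 0.4577 -0.0619  0.012 ]
BmL [0.5864 0.272  0.058 ]
BmR [ 0.5957 -0.0688  0.058 ]
nFL [0.4788 0.1508 0.021 ]
nFR [0.4779 0.0509 0.021 ]
nBR [0.5913 0.0505 0.021 ]
nBL [0.5896 0.1487 0.021 ]
er [0.3581 0.1265 0.01  ]
```

View pics/w1c.png

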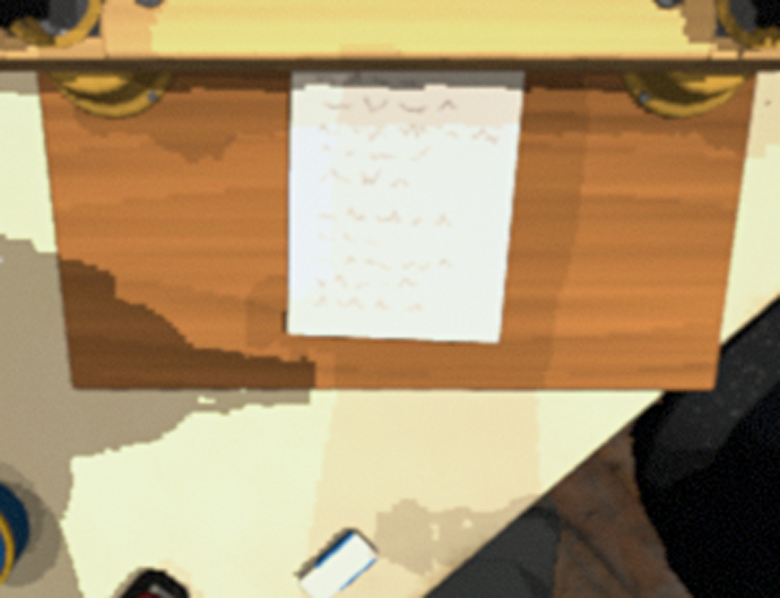

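```bash
cat >> h.py <<'E'
PP=(.5486,.1012,np.radians(1.6))
YAW=1.6
def st(): 
    o=robot.observe(); print('t %.2f'%o['time'],o['tool_pos'].round(4),o['tcp_rot'].round(2),'F',o['ft_force'].round(2),'M',o['torque'].round(2),'w %.4f'%o['gripper_width'],'q6 %.1f'%o['q'][5]); return o
E
python3 - <<'E'
from h import *
robot.set_gripper(.05)
p=press2w(PP,[-.060,.108,.11])[0]
robot.move_pose(p,[180,0,YAW]); st()
print(robot.line_to([p[0],p[1],.07],vel=.03,guard=4)); o=st()
robot.line_to([p[0],p[1],.11],vel=.1)
E
```

```text
t 8.09 [0.4857 0.2075 0.1101] [180.    -0.     1.59] F [0.1  0.17 0.36] M [-0.05 -0.01  0.04] w 0.0498 q6 -172.7
True
t 9.01 [0.4854 0.2075 0.0816] [1.7999e+02 3.0000e-02 1.6000e+00] F [-2.86 -0.41  7.58] M [-0.15  0.59 -0.02] w 0.0495 q6 -172.7
```

```bash
python3 - <<'E'
from h import *
a=press2w(PP,[-.086,.0,.12])[0]
robot.move_pose(a,[180,0,YAW+180]); 
a[2]=.0845; print(robot.line_to(a,vel=.08,guard=4)); st()
b=press2w(PP,[-.049,.0,.0845])[0]
print(robot.line_to(b,vel=.03,guard=7)); o=st()
d=np.array(o['tool_pos'])-np.array([PP[0],PP[1],0]);c,s=np.cos(PP[2]),np.sin(PP[2]);print('press xy',c*d[0]+s*d[1],-s*d[0]+c*d[1])
E
```

```text
False
t 12.52 [0.4625 0.0988 0.0844] [ 1.800e+02 -3.000e-02 -1.784e+02] F [-0.06  0.28 -0.33] M [ 0.03 -0.02 -0.03] w 0.0504 q6 -5.4
True
t 13.69 [0.4985 0.0999 0.0839] [ 1.7999e+02 -1.2000e-01 -1.7840e+02] F [-0.46 -0.27  0.21] M [ 0.   -0.01 -0.01] w 0.0497 q6 -5.0
press xy -0.05010535773757714 5.974401623461026e-05
```

```bash
python3 - <<'E'
from h import *
o=robot.observe()
b=press2w(PP,[-.045,.0,.0845])[0]
print(robot.line_to(b,vel=.02,guard=12)); o=st()
d=np.array(o['tool_pos'])-np.array([PP[0],PP[1],0]);c,s=np.cos(PP[2]),np.sin(PP[2]);print('press xy',c*d[0]+s*d[1],-s*d[0]+c*d[1])
robot.line_to(press2w(PP,[-.07,.0,.0845])[0],vel=.1)
robot.line_to(press2w(PP,[-.10,.01,.26])[0],vel=.25);st()
cv2.imwrite('pics/w2.png',robot.grab_frame('wrist'));cv2.imwrite('pics/top2.png',cv2.resize(robot.grab_frame('top')[120:270,200:400],None,fx=4,fy=4,interpolation=cv2.INTER_CUBIC))
E
```

```text
True
t 13.93 [0.499  0.1    0.0831] [ 179.98   -0.4  -178.39] F [ 0.27 -0.06 -0.32] M [-0.   -0.05 -0.03] w 0.0500 q6 -5.0
press xy -0.04965980361894749 0.00021320084317807421
t 15.14 [0.4483 0.1083 0.2587] [ 179.98   -0.48 -178.39] F [ 0.25 -0.19 -0.64] M [ 0.   -0.02 -0.01] w 0.0498 q6 -4.3
```

View pics/w2.png

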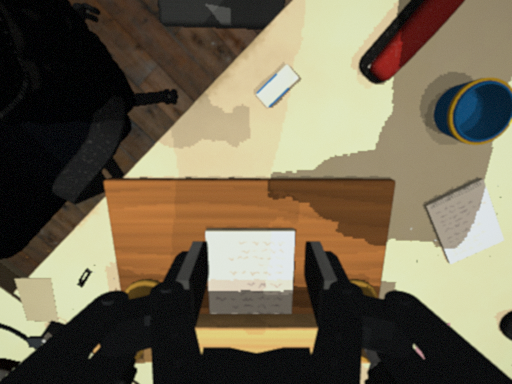

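View pics/top2.png

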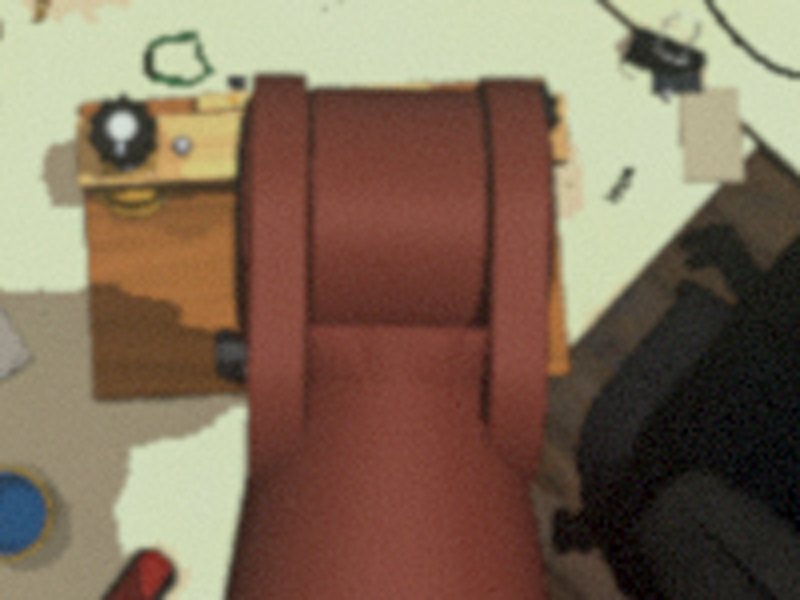

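```bash
python3 - <<'E'
from h import *
k=cam('wrist')
F=[onplane(k,u,.012) for u in ((105,179.5),(394,179))]
N=[onplane(k,u,.021) for u in ((207,228.5),(295,228.5))]
print(F,N)
d=F[1]-F[0];d/=np.linalg.norm(d);n=np.array([-d[1],d[0],0]);n*=np.sign(n[0])
m=(F[0]+F[1])/2
for p in N: print('from front edge',(p-m)@n, 'y',(p-m)@d)
E
```

```text
[array([ 0.45553805, -0.05497566,  0.012     ]), array([0.44626835, 0.25696358, 0.012     ])] [array([0.50600738, 0.05538526, 0.021     ]), array([0.50330715, 0.15257205, 0.021     ])]
from front edge 0.05372514247954745 y -0.04722535212869439
from front edge 0.05391286127076385 y 0.04999876288428952
```

```bash
python3 - <<'E'
from h import *
k=np.array([.6036,.227]);yaw=224
robot.set_gripper(.085)
for i,(dx,dy) in enumerate([(-.03,-.035),(.0,.04)]):
    a=np.radians(yaw);off=np.array([np.cos(a)*dx-np.sin(a)*dy,np.sin(a)*dx+np.cos(a)*dy])
    robot.move_pose([*(k+off),.27],[180,0,yaw]);robot.pause(.1);st()
    c=robot.get_calibration('wrist');np.savez(f'v{i}.npz',**c)
    im=robot.grab_frame('wrist');cv2.imwrite(f'pics/k{i}.png',im)
    C=cam('wrist');print(proj(C,[[*k,.150],[*k,.134]]))
E
```

```text
t 16.68 [0.6006 0.2719 0.2708] [-1.7997e+02  3.0000e-02 -1.3613e+02] F [0.23 0.51 0.55] M [-0.01 -0.01  0.  ] w 0.0851 q6 -30.8
[[202.90374566 178.80948038]
 [206.70985922 172.84200556]]
t 17.25 [0.6311 0.1981 0.2705] [-1.8000e+02  3.0000e-02 -1.3603e+02] F [-0.13 -0.13 -0.37] M [0.01 0.03 0.01] w 0.0850 q6 -37.8
[[313.73765497 220.32077885]
 [309.75085907 211.73085483]]
```

View pics/k0.png

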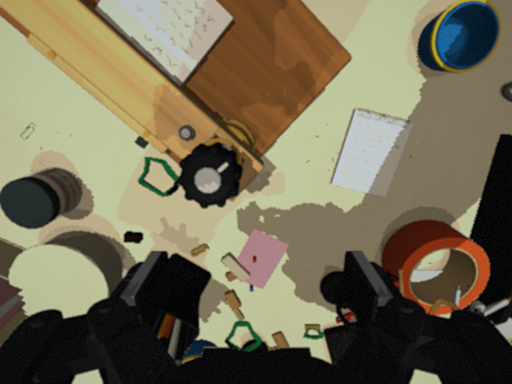

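View pics/k1.png

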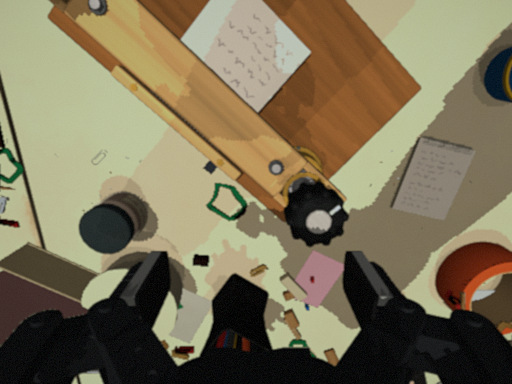

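```bash
python3 - <<'E'
import cv2,numpy as np
a=cv2.imread("pics/k0.png")[125:225,160:260];b=cv2.imread("pics/k1.png")[160:260,265:365]
cv2.imwrite("pics/kc.png",np.hstack([cv2.resize(x,None,fx=4,fy=4,interpolation=cv2.INTER_CUBIC) for x in (a,b)]))
E
```

```text
(no output)
```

View pics/kc.png

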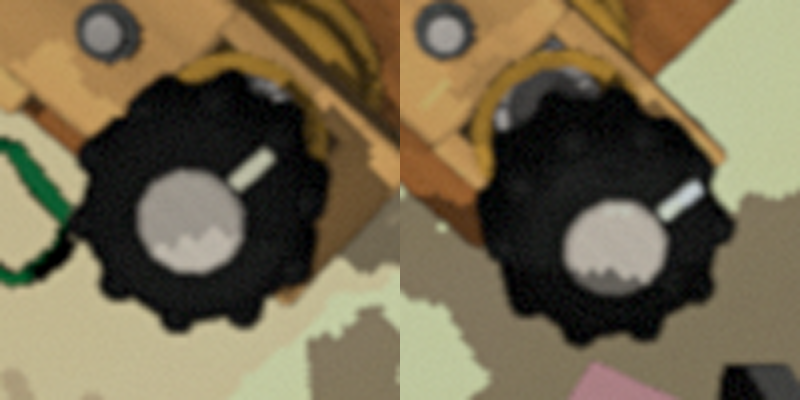

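```bash
python3 - <<'E'
from h import *
def ld(f):
    c=np.load(f); ff=192/np.tan(np.radians(float(c['vertical_fov'])/2)); return np.array([[ff,0,c['cx']],[0,ff,c['cy']],[0,0,1.]]),c['rvec'],c['tvec']
A,B=ld('v0.npz'),ld('v1.npz')
print(tri([(A,(207.1,179.8)),(B,(318.4,221.6))]))
print(tri([(A,(207.1,179.8)),(B,(318.4,221.6)),(cam('top'),(230.5,151.3)),(cam('scene'),(218,184.5))]))
for z in (.148,.150,.152): print(onplane(A,(207.1,179.8),z),onplane(B,(318.4,221.6),z))
E
```

```text
(array([0.60206061, 0.22940344, 0.15026976]), np.float64(0.09909706929403228))
(array([0.60217616, 0.22944014, 0.14975899]), np.float64(0.8154173938600877))
[0.60270802 0.22953524 0.148     ] [0.60247549 0.23048196 0.148     ]
[0.60208093 0.22939665 0.15      ] [0.60216877 0.2295633  0.15      ]
[0.60145383 0.22925807 0.152     ] [0.60186206 0.22864463 0.152     ]
```

```bash
python3 - <<'E'
from h import *
k=[.6023,.2290]
robot.move_pose([*k,.225],[180,0,224]);robot.line_to([*k,.186],vel=.1);st()
cv2.imwrite('pics/g0.png',robot.grab_frame('wrist'))
robot.set_gripper(.056);st()
cv2.imwrite('pics/g1.png',robot.grab_frame('wrist'))
E
```

```text
t 18.20 [0.6026 0.2288 0.1863] [-1.7999e+02  1.0000e-02 -1.3602e+02] F [-0.74  0.69  0.76] M [-0.04 -0.01 -0.01] w 0.0851 q6 -34.8
t 18.65 [0.6024 0.229  0.1862] [-1.7999e+02  1.0000e-02 -1.3600e+02] F [ 0.19 -0.39 -0.17] M [ 0.01 -0.03 -0.02] w 0.0560 q6 -34.8
```

View pics/g1.png

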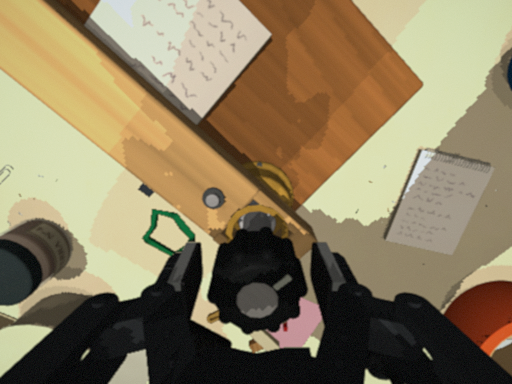

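```bash
python3 - <<'E'
from h import *
robot.set_gripper(.03);o=st()
C=cam('scene');im=robot.grab_frame('scene');cv2.imwrite('pics/s1.png',cv2.resize(im[130:280,150:350],None,fx=4,fy=4,interpolation=cv2.INTER_CUBIC))
q=o['q'].copy();
# 12 deg back with climb
for i in range(3):
    o=robot.observe();p=o['tool_pos'].copy();
    q=robot.ik([.6023,.2290,.1862+np.radians(15)*.00127*(i+1)],[180,0,224+15*(i+1)]);print(q.round(1))
    robot.goto_joints(q);st()
E
```

```text
t 18.96 [0.6022 0.2292 0.1863] [ 1.7998e+02  1.0000e-02 -1.3599e+02] F [-2.04  0.34  4.55] M [ 0.21  0.6  -0.01] w 0.0425 q6 -34.8
[  9.2  14.2   2.5  78.3   0.  -49.8]
t 19.37 [0.6024 0.229  0.1866] [-1.7999e+02  1.0000e-02 -1.2123e+02] F [0.24 0.78 2.95] M [0.11 0.26 0.03] w 0.0427 q6 -49.6
[  9.2  14.2   2.6  78.3   0.  -64.8]
t 19.73 [0.6027 0.2288 0.187 ] [-179.95    0.   -106.39] F [1.98 0.26 1.95] M [-0.05 -0.19  0.02] w 0.0427 q6 -64.4
[  9.2  14.2   2.6  78.4   0.  -79.8]
t 20.08 [0.603  0.2288 0.1874] [-1.7991e+02 -1.0000e-02 -9.1410e+01] F [ 5.31 -1.02  0.71] M [-0.2  -0.71 -0.01] w 0.0430 q6 -79.4
```

View pics/s1.png

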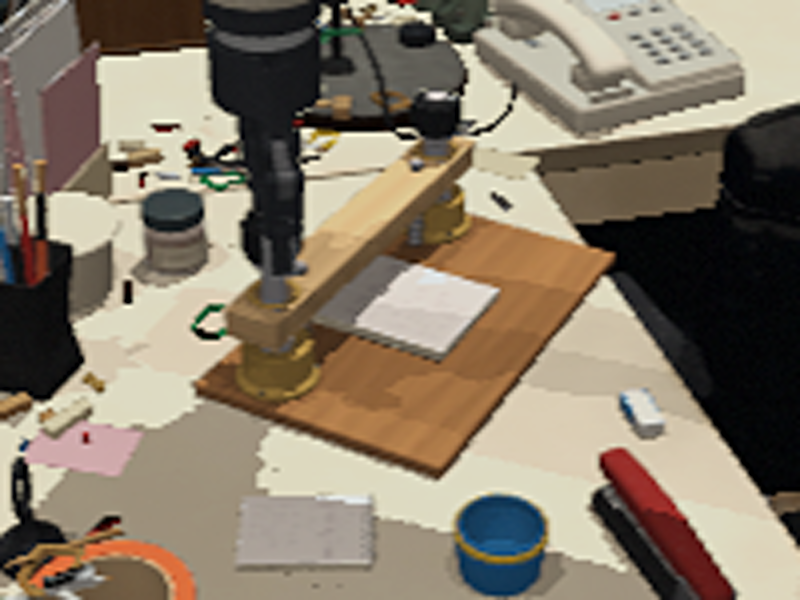

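```bash
cat >> h.py <<'E'
KX=[.6035,.2289]
Z0=.1862
def back(yaws,y0=224):
    for y in yaws:
        q=robot.ik([*KX,Z0+np.radians(y-y0)*.00127],[180,0,y]); robot.goto_joints(q); st()
def snap(n): cv2.imwrite(f'pics/{n}.png',robot.grab_frame('wrist')[200:384,130:390])
E
python3 - <<'E'
from h import *
robot.set_gripper(.054);robot.pause(.1);st();snap('r1')
a=cv2.imread('pics/g1.png')[200:384,130:390];cv2.imwrite('pics/r1c.png',cv2.resize(np.hstack([a,cv2.imread('pics/r1.png')]),None,fx=1.5,fy=1.5))
E
```

```text
t 20.46 [0.602  0.2291 0.1869] [179.96  -0.   -91.09] F [-0.3 -0.6 -0.6] M [ 0.    0.01 -0.07] w 0.0544 q6 -79.7
```

View pics/r1c.png

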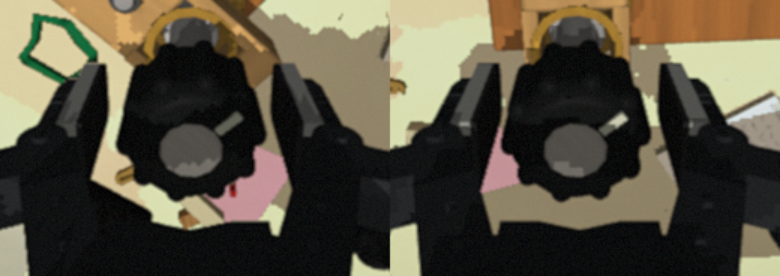

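```bash
python3 - <<'E'
import cv2
cv2.imwrite('pics/r1d.png',cv2.resize(cv2.imread('pics/r1.png'),None,fx=3,fy=3,interpolation=cv2.INTER_CUBIC))
E
```

```text
(no output)
```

View pics/r1d.png

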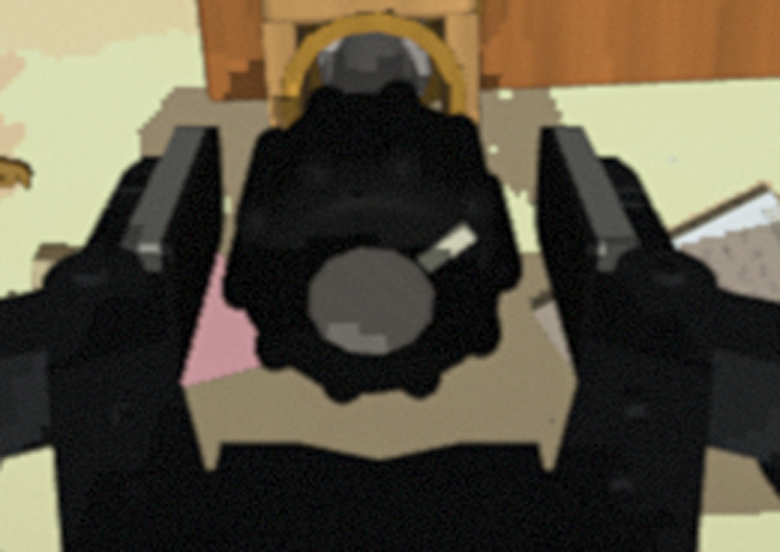

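```bash
sed -i 's/^KX=.*/KX=[.6029,.2295]/' h.py; python3 - <<'E'
from h import *
back([268.6]); robot.set_gripper(.03);st();back([281,294]);robot.set_gripper(.054);robot.pause(.15);st();snap('r2')
a=cv2.imread('pics/r1.png');cv2.imwrite('pics/r2c.png',cv2.resize(np.hstack([a,cv2.imread('pics/r2.png')]),None,fx=1.5,fy=1.5))
E
```

```text
t 20.76 [0.6029 0.2295 0.1872] [180.    -0.   -91.42] F [ 0.11 -0.3  -0.38] M [ 0.07 -0.01  0.03] w 0.0542 q6 -79.3
t 21.01 [0.6032 0.2295 0.1875] [-1.7996e+02  1.0000e-02 -9.1410e+01] F [ 1.93 -1.42  1.18] M [-0.04 -0.21 -0.  ] w 0.0431 q6 -79.3
t 21.33 [0.6033 0.2295 0.1878] [-179.94   -0.    -79.24] F [3.35 0.22 1.79] M [ 0.02 -0.49 -0.01] w 0.0423 q6 -91.5
t 21.67 [0.6034 0.2295 0.1881] [-1.7993e+02 -2.0000e-02 -6.6390e+01] F [ 5.49 -0.21  2.16] M [ 0.06 -0.94  0.03] w 0.0428 q6 -104.4
t 22.09 [0.6026 0.2295 0.1875] [ 1.7996e+02  1.0000e-02 -6.6050e+01] F [-0.13  0.28 -0.27] M [0.02 0.   0.04] w 0.0541 q6 -104.7
```

View pics/r2c.png

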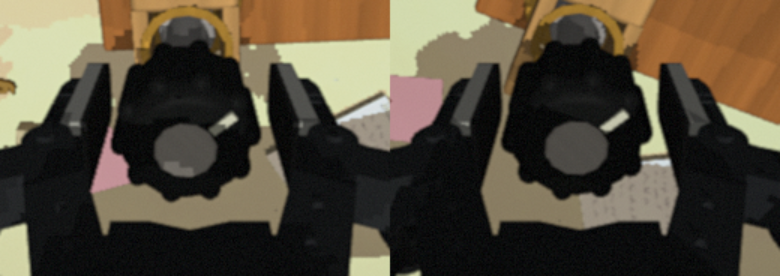

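```bash
sed -i 's/^KX=.*/KX=[.6034,.2295]/' h.py; python3 - <<'E'
from h import *
back([294]); robot.set_gripper(.03);st();back([304,316]);robot.set_gripper(.054);robot.pause(.15);st();snap('r3')
a=cv2.imread('pics/r1.png');cv2.imwrite('pics/r3c.png',cv2.resize(np.hstack([a,cv2.imread('pics/r3.png')]),None,fx=1.5,fy=1.5))
E
```

```text
t 22.39 [0.6034 0.2295 0.1877] [180.     0.   -66.01] F [-0.17 -0.33 -0.09] M [-0.01  0.02  0.01] w 0.0540 q6 -104.7
t 22.64 [0.6036 0.2295 0.1881] [-1.7997e+02 -1.0000e-02 -6.6000e+01] F [ 0.54 -0.35  2.47] M [ 0.05 -0.01 -0.06] w 0.0429 q6 -104.8
t 22.93 [0.6036 0.2296 0.1882] [-1.7996e+02 -1.0000e-02 -5.6220e+01] F [0.75 0.68 1.35] M [ 0.1  -0.27  0.02] w 0.0428 q6 -114.5
t 23.25 [0.6037 0.2297 0.1883] [-1.7995e+02 -1.0000e-02 -4.4390e+01] F [ 3.98  2.21 -0.93] M [ 0.47 -0.75 -0.02] w 0.0429 q6 -126.4
t 23.68 [0.6032 0.2294 0.1881] [ 1.7997e+02  1.0000e-02 -4.4060e+01] F [-0.04  0.07 -0.99] M [-0.    0.01  0.01] w 0.0539 q6 -126.7
```

View pics/r3c.png

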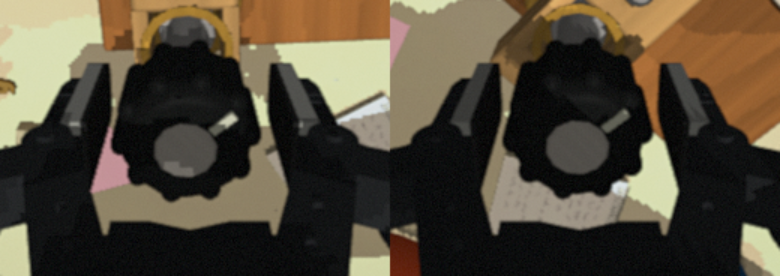

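```bash
python3 - <<'E'
from h import *
back([316]); robot.set_gripper(.03);st();back([327,338]);robot.set_gripper(.054);robot.pause(.15);st();snap('r4')
a=cv2.imread('pics/r1.png');cv2.imwrite('pics/r4c.png',cv2.resize(np.hstack([a,cv2.imread('pics/r4.png')]),None,fx=1.5,fy=1.5))
E
```

```text
t 23.98 [0.6034 0.2295 0.1883] [-180.     -0.    -44.01] F [-0.58 -0.22 -0.61] M [-0.02  0.    0.  ] w 0.0542 q6 -126.7
t 24.22 [0.6037 0.2297 0.1885] [-1.7994e+02 -1.0000e-02 -4.3990e+01] F [1.54 2.6  1.05] M [ 0.38 -0.21 -0.03] w 0.0426 q6 -126.8
t 24.52 [0.6037 0.2298 0.1885] [-1.7994e+02 -2.0000e-02 -3.3220e+01] F [ 4.7   3.42 -0.49] M [ 0.64 -0.62 -0.01] w 0.0429 q6 -137.5
t 24.82 [0.6037 0.2299 0.1887] [-1.7994e+02 -3.0000e-02 -2.2230e+01] F [ 3.51  3.9  -1.43] M [ 0.69 -0.7  -0.01] w 0.0428 q6 -148.5
t 25.24 [0.6033 0.2294 0.1887] [ 1.7998e+02  1.0000e-02 -2.2060e+01] F [ 0.55  0.23 -0.8 ] M [-0.01 -0.03  0.01] w 0.0542 q6 -148.7
```

View pics/r4c.png

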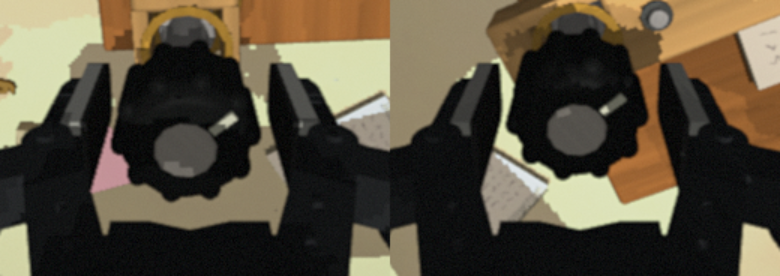

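```bash
python3 - <<'E'
from h import *
robot.pause(.1)
C=cam('wrist')
for z in (.151,.145,.144,.143,.142,.141): print(z,proj(C,[*KX,z]))
E
python3 -c "
import cv2
cv2.imwrite('pics/r4d.png',cv2.resize(cv2.imread('pics/r4.png'),None,fx=3,fy=3,interpolation=cv2.INTER_CUBIC))"
```

```text
0.151 [[253.65343667 293.9839457 ]]
0.145 [[253.75486838 285.41992477]]
0.144 [[253.77092917 284.06389005]]
0.143 [[253.78676235 282.72707253]]
0.142 [[253.80237273 281.40906659]]
0.141 [[253.81776497 280.10947792]]
```

View pics/r4d.png

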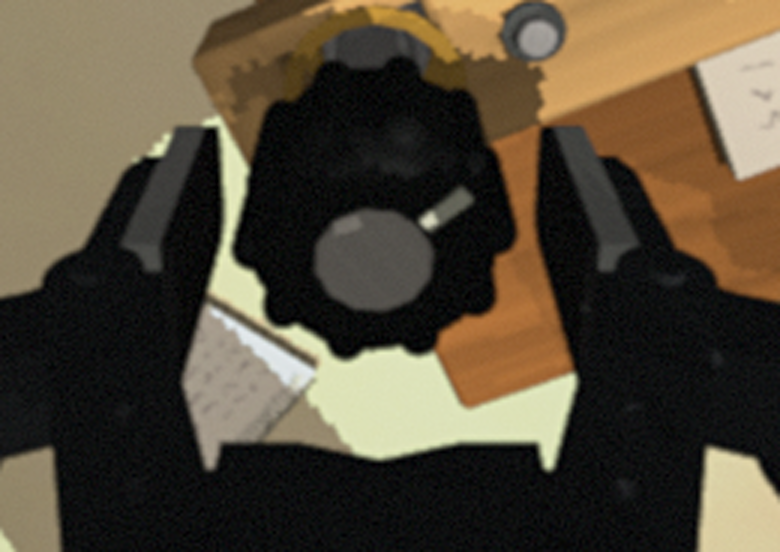

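```bash
sed -i 's/^KX=.*/KX=[.6037,.2298]/' h.py; cat >> h.py <<'E'
def fwd(y0,y1,z0,step=45):
    n=int(np.ceil(abs(y1-y0)/step))
    for i in range(1,n+1):
        y=y0+(y1-y0)*i/n
        q=robot.ik([*KX,z0-np.radians(abs(y-y0))*.00127],[180,0,y])
        if abs(q[5]-robot.observe()['q'][5])>step+15: print('WRAP',q[5]); return
        robot.goto_joints(q); o=st()
        if np.abs(o['ft_force']).max()>20: print('FORCE'); return
E
python3 - <<'E'
from h import *
robot.line_to([*KX,.180],vel=.05,rotation=[180,0,338],guard=6);st()
robot.set_gripper(.03);st()
fwd(338,338-316,.180)
E
```

```text
t 25.72 [0.6033 0.2297 0.1792] [ 1.7996e+02  6.0000e-02 -2.2000e+01] F [-0.7  -0.47  0.12] M [ 0.01 -0.01 -0.  ] w 0.0539 q6 -148.7
t 25.97 [0.6037 0.2301 0.1801] [-1.7997e+02  1.0000e-02 -2.1990e+01] F [-0.3   2.87 -0.29] M [ 0.4   0.11 -0.05] w 0.0426 q6 -148.7
t 26.67 [0.6036 0.2298 0.1792] [ 1.7999e+02  1.0000e-02 -6.1350e+01] F [-1.77  1.15  0.76] M [ 0.23  0.43 -0.03] w 0.0430 q6 -109.4
t 27.37 [0.6033 0.2298 0.1783] [ 1.7995e+02 -2.0000e-02 -1.0077e+02] F [-5.99  0.23  3.98] M [ 0.2   0.91 -0.09] w 0.0424 q6 -70.0
t 28.07 [0.603  0.2299 0.1774] [ 1.7995e+02 -6.0000e-02 -1.4026e+02] F [-7.24  1.34  4.06] M [ 0.2   1.17 -0.02] w 0.0431 q6 -30.5
t 28.77 [0.603  0.2302 0.1765] [ 1.7997e+02 -9.0000e-02 -1.7974e+02] F [-6.88  2.74  3.64] M [ 0.51  1.35 -0.  ] w 0.0430 q6 9.0
t 29.47 [0.6031 0.2305 0.1757] [ 1.7999e+02 -9.0000e-02  1.4077e+02] F [-5.82  3.66  3.43] M [ 0.78  1.1  -0.01] w 0.0427 q6 48.5
t 30.17 [0.6033 0.2306 0.1748] [-1.7998e+02 -9.0000e-02  1.0127e+02] F [-3.32  4.83  2.78] M [ 0.97  0.82 -0.01] w 0.0424 q6 88.0
t 30.87 [0.6035 0.2306 0.1739] [-1.7996e+02 -7.0000e-02  6.1760e+01] F [-1.91  4.5   1.41] M [ 0.85  0.47 -0.06] w 0.0428 q6 127.5
t 31.57 [0.6038 0.2303 0.1731] [-1.7995e+02 -4.0000e-02  2.2340e+01] F [-2.49  5.36  1.22] M [ 0.85  0.35 -0.04] w 0.0430 q6 166.9
```

```bash
sed -i 's/^KX=.*/KX=[.6033,.2302]/' h.py; python3 - <<'E'
from h import *
robot.set_gripper(.054);robot.pause(.15);st();snap('f1')
C=cam('wrist')
for z in (.139,.137,.135,.133): print(z,proj(C,[*KX,z])[0]-[130,200])
a=cv2.imread('pics/r4.png');cv2.imwrite('pics/f1c.png',cv2.resize(np.hstack([a,cv2.imread('pics/f1.png')]),None,fx=1.5,fy=1.5))
E
```

```text
t 31.98 [0.6038 0.2296 0.173 ] [179.99  -0.    22.04] F [ 0.34  0.46 -1.42] M [-0.02 -0.01  0.03] w 0.0537 q6 167.2
0.139 [123.67018676  99.29951771]
0.137 [123.70770212  96.19491026]
0.135 [123.74409168  93.18346994]
0.133 [123.77940535  90.26106494]
```

View pics/f1c.png

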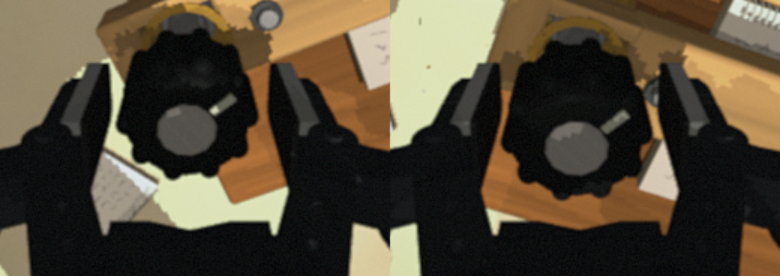

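```bash
python3 - <<'E'
from h import *
fwd(22,22+60,.1730+.0,step=60)   # rewind, open
robot.move_pose([*KX,.1725],[180,0,82])
robot.set_gripper(.03);st()
fwd(82,82-42,.1725,step=21)
robot.pause(.3);st()
snap('f2');cv2.imwrite('pics/f2d.png',cv2.resize(cv2.imread('pics/f2.png'),None,fx=2,fy=2))
cv2.imwrite('pics/f2full.png',robot.grab_frame('wrist'))
cv2.imwrite('pics/s2.png',cv2.resize(robot.grab_frame('scene')[130:280,150:350],None,fx=4,fy=4,interpolation=cv2.INTER_CUBIC))
E
```

```text
t 33.02 [0.6033 0.2302 0.1717] [180.     0.    81.91] F [-0.33 -0.72 -0.62] M [-0.   -0.06  0.03] w 0.0539 q6 107.4
t 33.52 [0.6033 0.2302 0.1728] [180.    -0.    81.99] F [-2.73 -0.65  3.37] M [-0.07  0.44 -0.07] w 0.0431 q6 107.3
t 33.96 [0.6033 0.2302 0.1723] [-1.800e+02 -1.000e-02  6.121e+01] F [-2.08 -0.65  4.89] M [ 0.07  0.61 -0.03] w 0.0425 q6 128.1
t 34.40 [0.6033 0.2303 0.1717] [-1.7999e+02 -1.0000e-02  4.0320e+01] F [-3.21 -0.03  4.8 ] M [ 0.13  0.71 -0.1 ] w 0.0428 q6 149.0
t 34.70 [0.6033 0.2303 0.1718] [-180.     -0.     40.25] F [-3.22 -0.1   5.3 ] M [ 0.11  0.71 -0.04] w 0.0432 q6 149.1
```

View pics/f2full.png

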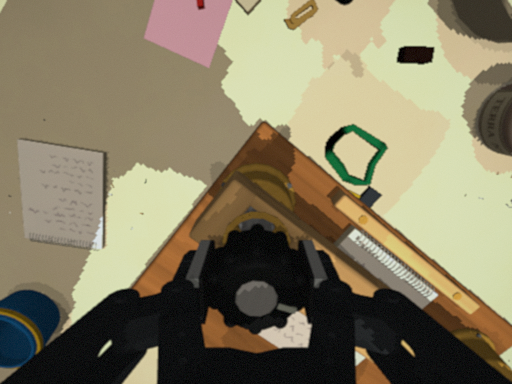

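View pics/s2.png

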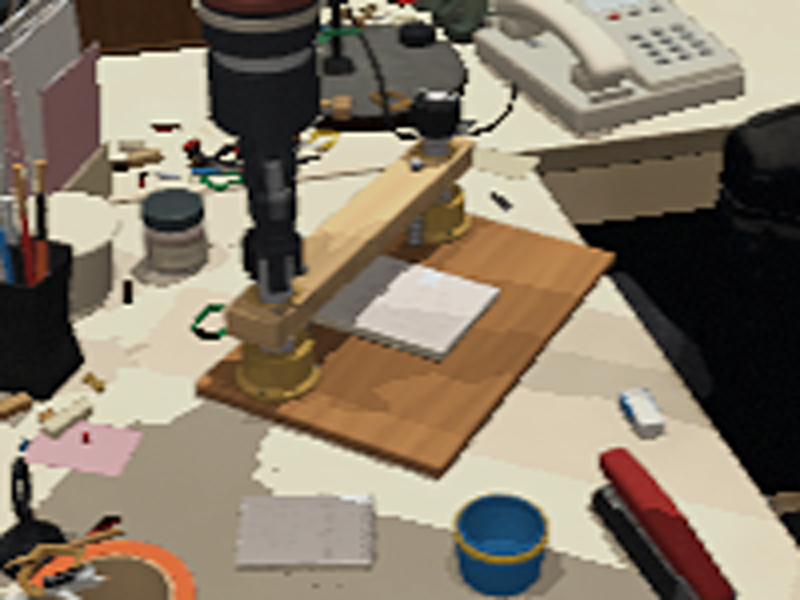

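```bash
python3 - <<'E'
from h import *
im=cv2.imread('pics/f2full.png')[190:320,310:490]
cv2.imwrite('pics/f2z.png',cv2.resize(im,None,fx=4.4,fy=4.4,interpolation=cv2.INTER_CUBIC))
C=cam('wrist')
P=press2w(PP,[[.095,.03,.028],[.095,-.03,.028],[.095,.03,.012],[.095,-.03,.012],[.095,.05,.024],[.095,-.05,.024],[.095,.08,.028],[.095,-.08,.028]])
print(((proj(C,P)-[310,190])*4.4).round(0))
E
```

```text
[[320. 238.]
 [545. 418.]
 [286. 198.]
 [500. 370.]
 [232. 164.]
 [602. 462.]
 [115.  73.]
 [716. 556.]]
```

View pics/f2z.png

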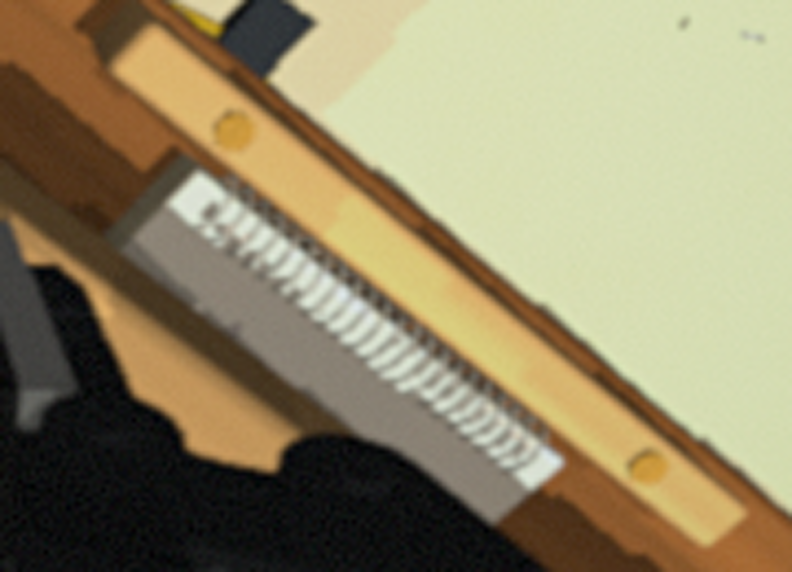

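```bash
python3 - <<'E'
from h import *
st();print(robot.job_done())
E
```

```text
t 34.85 [0.6033 0.2303 0.1717] [-179.99   -0.     40.25] F [-3.73  0.04  5.34] M [ 0.13  0.7  -0.07] w 0.0428 q6 149.1
the job is handed in; nothing more can be done
None
```

The notepad is home against the back stop, and the loose left screw is started about one turn. I handed the job in at about 35 s, still gripping the knob. No verdict was reported.

- **Notepad:** I pushed it with both fingertips until it stopped solidly. The last close picture shows the wire edge lying along the stop and parallel to it. My measurement put its origin at about 26–27 mm along the press, where 28 is nominal and 24.5–33.5 is allowed.
- **Screw, backward:** I turned it back in steps, releasing the knob after each one to look. It dropped between 92° and 114° back, and the wrist camera showed the knob about 8 mm lower.
- **Screw, forward:** I turned it 358° forward from there, with one regrip. By the camera the knob sank about 7.3 mm over the first 316°, where 7.0 mm was expected. The index mark showed no slip in the grip over that turn. The lift should now be about −16 mm; I worked that out from the turn and did not measure it directly.
- **Final state:** the fingers hold the knob at 43 mm opening, and the tool force is a few newtons. In the pictures I took, nothing else on the desk appears to have moved, though I did not measure the bystanders.
- **Disagreement:** estimates of the knob axis differed by 1–2 mm between views, so I corrected it from the grip forces, which stayed under 8 N.

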